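# Push a puck carrier through a sprung gate

## Robot

A 6-joint arm with a two-finger parallel gripper is mounted at the origin on a cart in front of the work surface, level with it; the furniture and walls round the work are solid. World frame = base frame: x ahead of the robot, y to its left, z up, the work surface at z = 0. Lengths are in mm, angles in degrees, forces in N, time in s.
With the tool pointing down it reaches from about 350 to 850 mm from the base axis. Payload 8.1 kg.
Tool frame: the origin (TCP) lies between the finger pads; the fingertips stand 11 mm ahead of it and the grasp point (between the pads) lies 8 mm behind it; z points along the fingers, y is the line along which they close (so a half turn about z gives the same grasp; the last joint's range is limited). The gripper opens to 85 mm and grips with 20 to 120 N. Pads are 22 mm wide; open, the fingers measure 114 mm over their backs; the gripper's body (76 mm by 85 mm) begins 54 mm behind the grasp point. The pads swing forward as they close: fully open they stand 13 mm farther back than shut.
Start: joints at [-80.867, 7.471, 85.268, -0, 87.261, -4.893], TCP at [145.438, -582.111, 242.292] pointing down, gripper open.
Joint ranges: [-169.43, 169.43], [-51.17, 129.36], [1.28, 143.12], [-76.62, 256.62], [0, 156.53], [-152.29, 152.29]. Speed limits (degrees/s): [136.94, 136.94, 159.86, 180, 180, 180].

## Interface

Orientations are given as [roll, pitch, yaw] about the fixed x, y, z axes, in that order (R = Rz(yaw) Ry(pitch) Rx(roll)).
In Python, from bench import r, snapshot, get_calibration gives the robot as it stands.
- The arm moves only by the tool step_arm, never from a script. Its argument "rows" is a list of rows, each a list of 2 entries, a list of its own where there are three numbers: the shift along the tool's x, y, z in mm, then the turn about the tool's z in degrees. In form: [[[tx, ty, tz], yaw], ...]. A call has 1 to 12 rows; each row is the pose to reach, as a shift and turn from the pose commanded when the call began, along the tool's axes at that moment; what a row does not reach only later rows make up. A row lasts 1/10 s, in which the tool goes at most 50 mm and 8.59 degrees, less where a joint would pass 70% of its speed; a pose out of reach is approached as far as the arm can. A call with a gripper value outside its range is refused whole. "fingers" is the opening, from 0 (shut) to 1 (fully open), set as the call begins (left out, the last holds). The fingers move at their own pace and stop on an object; "squeeze" is the grip in N (left out, the last holds). Time passes only in rows, so rows that repeat a pose let the fingers close. It gives the time, the measured TCP pose, the force, the opening and the grip force at its end, in the units of the state.
- r.sense(): the state, without advancing time (a new reading comes with each control period).
- snapshot(name): name is "scene" or "side" or "wrist"; returns the picture (384x512x3 uint8, blue, green, red); there is no depth.
- get_calibration(name): a dict with "fovy" (degrees; the focal length in pixels is half the picture's height over the tangent of half this angle, whatever the lens; pixels are square), "cx", "cy" (the principal point, pixels), "eye" and "orientation" of the camera in the world. Camera axes: x right, y up, looking along -z (the intrinsics and any distortion apply to the point x, -y, -z); pixel columns grow to the right and rows downward; lengths in mm; the calibration is good to about 2 mm. The wrist camera is an equidistant fisheye: a pixel r from the principal point sees the ray r / f radians off the axis. A picture is of the moment at which its call begins: read the wrist's pose just before it. get_calibration takes no time and is no camera call; for the wrist camera it gives the pose at the moment of the call.
- r.hand_in(): hands the job in; it is judged then, once.
The state is a dict: "time": time; "joint_pos": joint angles; "qd": joint speeds; "joint_efforts": joint torques, N m; "tool_pos": TCP position; "tcp_rot": TCP orientation; "ft_force": force on the tool from outside, world axes, zero at the start; "wrist_torque": the same for the moment, N m; "finger_gap": finger opening in mm; "grip_force": force on a finger pad.
Only numpy, scipy, OpenCV 4.12 (cv2) and the standard library are available. Lean on these libraries where they do the work, as an engineer would, in place of code of your own. Each camera call takes 0.05 s, during which the arm holds its last target. There are 200 camera calls.

## Task

Press the gate's long lever down with a fingertip and, keeping the gate held open that way, push the grey puck carrier along the chute and under the gate until it sits fully home against the end stop; then lift away so that the gate swings shut behind it. The carrier must not bump the gate nor the gate drop on the carrier or its puck. Grasp and lift nothing, do not touch the puck, and leave the other things on the bench where they are.

Things in the scene. Friction and masses are not known exactly. Their poses are not given: they have to be found in the camera images.
- chute: Aluminium chute fixed to the bench. Origin on the bench under the gate's hinge line, mid-width; +x = the carrier's way to go (roughly away from the robot), +y left, z up. Floor top at z = 6 mm, x = -250 to 140; side walls: inner faces y = +-41, 8 thick, tops z = 32; hinge posts on them at x = -12 to 12, up to z = 142; the end stop is a wall across the far end, upstream face x = 120, top z = 50 mm.
- gate (a joint): Gate angle, rad: 0 shut, 0.70 fully open (hard stop). Hinge along the chute's y at x = 0, z = 130 mm. The plate, 78 mm wide, swings downstream and up; its lower edge is at z = 36 mm shut, 58 mm fully open; below 0.5 it does not clear the load. Pressing its lever down opens it; a spring (0.3 to 0.5 N m) shuts it as soon as the lever is let go.
- lever_end (a point): Middle of the top face of the gate's lever at its free end. The lever, 10 mm wide, is rigid with the gate and runs from it upstream over the chute's centre line (y = 0). Shut, it slopes up to this end (chute frame x = -250, z = 253 mm); fully open it is level, its top at z = 63 mm from x = -35 to -270 mm.
- carrier: Grey slide carrier loose in the chute, about 0.45 kg, 2 mm side play. Origin under the centre of its 80 x 78 mm nest, +x as the chute's. Front board at x = 40 mm, 40 high; rims 13 high; low tail back to x = -140 with two upright push plates. Starts upstream of the shut gate (origin at chute x = -80 to -52 mm); fully home at chute x = 80 mm.
- push_face (a point): Point midway between the carrier's two push plates, in the plane of their upstream faces (carrier x = -140, y = 0), 73 mm above the bench. Plates: 6 mm thick, tops 86 mm above the bench, from y = 9 to 37 mm either side. The pressed lever lies in the 18 mm slot between them, so fingers resting on it can push both plates.
- puck: Detector puck, 46 mm wide, on its 69 mm square white tray, 34 mm high, 0.06 kg, loose in the carrier's nest with 2 to 3 mm play; origin under its centre, 5 mm above the carrier's underside; top 45 mm above the bench.
- spare_cap: loose flat black puck cap, 48 mm across, 7 high, beside the chute; a bystander, origin under its centre
- spare_puck: loose detector puck on its 69 mm square tray, 34 high, left of the chute, not part of the job. Beyond it the screw feeder's stiff black cord rises from the bench near world x = 0.55, y = 0.32 m up to the left and back: coming from the left, pass it on the robot's side; a bystander, origin under its centre
- pen: white marker pen with a black cap, 139 mm long, 18 mm across, lying along the left side of the chute; a bystander, origin under its centre
- ring: loose grey gauge ring, 52 mm across, 14 high; a bystander, origin under its centre
Mind the look-alikes: they are no part of the job. Leave any brown or pink look-alike of the puck alone.

How it is judged:
By the outcome, as a careful person would: the job done as asked, in the order asked, and still so for the second after the job is handed in, with the robot touching nothing.
It also fails if it takes over 45 s, if anything falls off the work surface, if the arm or the gripper's body presses on something with over 40 N, if the wrist force passes 120 N, or if a joint passes its speed limit or range.

## Working session

There is one attempt and no reset: what is moved stays moved. The work goes in short steps, Python scripts to look and compute and a tool call to move; the robot and the scene stay as the last step left them, time stands still between calls to the robot, and variables do not carry over. Pictures are saved under pics/ and viewed, at most 10 in all, crops included, and the job is handed in when it is done.

Besides the shell and the picture viewer there is one more tool, called as name(argument=value, ...), one argument or row to a line, values as JSON. step_arm: Moves the arm, as the interface text tells. Its arguments: {"type":"object","properties":{"rows":{"type":"array"},"fingers":{"type":"number"},"squeeze":{"type":"number"}},"required":["rows"]}

```bash
mkdir -p pics; ls; python3 - <<'E'
from bench import r, snapshot, get_calibration
import cv2
s=r.sense(); print({k:s[k] for k in ("time","tool_pos","tcp_rot","ft_force","finger_gap")})
for n in ("scene","side","wrist"):
    print(n,get_calibration(n)); im=snapshot(n); cv2.imwrite(f"pics/{n}0.png",im)
a=cv2.imread("pics/scene0.png"); cv2.imwrite("pics/s0big.png",cv2.resize(a,(800,600)))
a=cv2.imread("pics/side0.png"); cv2.imwrite("pics/d0big.png",cv2.resize(a,(800,600)))
E
```

```text
pics
{'time': 0.0, 'tool_pos': array([ 145.34439514, -581.57569124,  241.22410166]), 'tcp_rot': array([-1.79891757e+02, -1.00245561e-02,  1.40243326e+01]), 'ft_force': array([-0.67816167,  0.1206746 , -0.44841511]), 'finger_gap': 85.42120713555617}
scene {'fovy': 47.84070403697553, 'cx': 254.76380521406594, 'cy': 188.0974659087526, 'eye': array([-219.07012928,  894.18973868,  812.11970564]), 'orientation': array([  58.59533206,    0.82582358, -135.52848526])}
side {'fovy': 56.84387553728266, 'cx': 255.25474332694824, 'cy': 199.5368769941415, 'eye': array([ 376.51454336, -925.33445443,  622.14161233]), 'orientation': array([68.38427932,  0.08098676, -7.01916202])}
wrist {'fovy': 65.70646984690485, 'cx': 253.65296053748887, 'cy': 187.35261863741525, 'eye': array([ 225.59507699, -562.74763197,  372.83775297]), 'orientation': array([-1.87747300e+01,  5.51313626e-02, -7.59849934e+01])}
```

View pics/s0big.png

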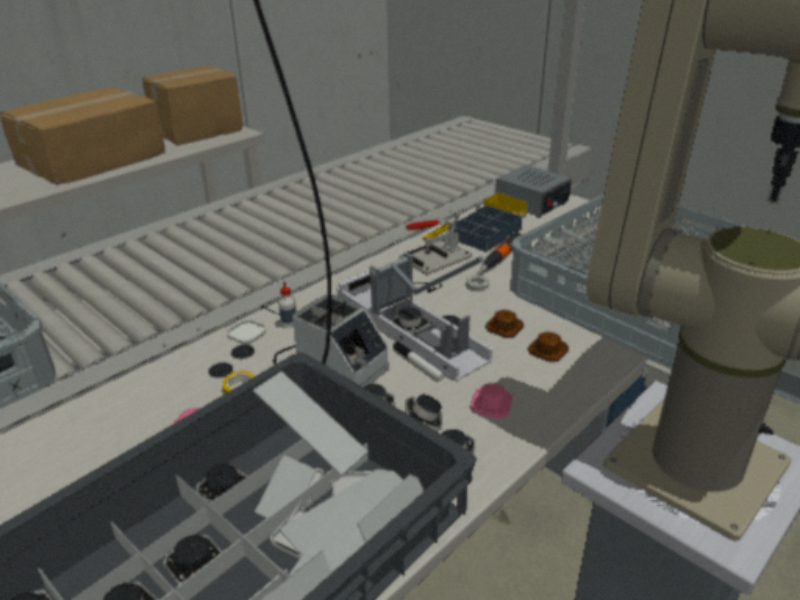

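View pics/d0big.png

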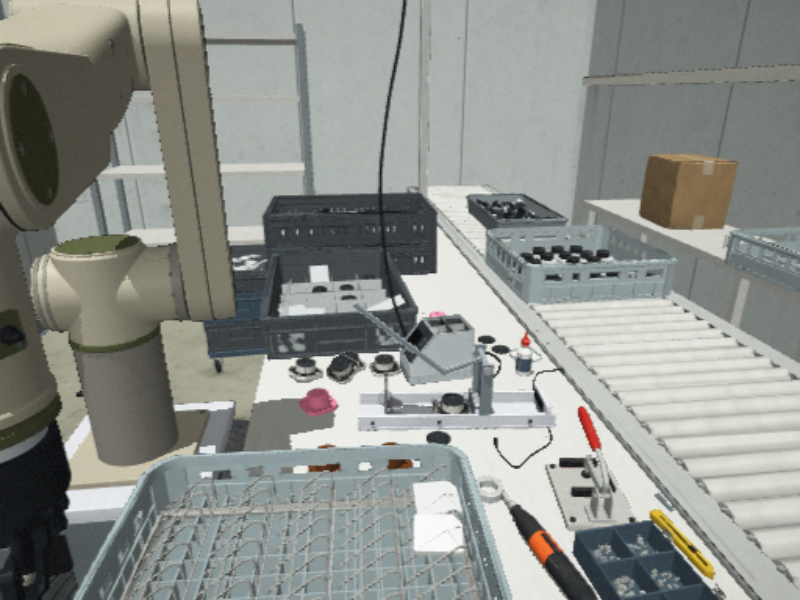

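Both views show the chute. In the scene view it runs from (488,355) to (350,285). In the side view it runs from (360,410) to (552,410), with the lever sloping up-left to about (358,308). Look-alikes (scene view): brown pucks at (505,322) and (548,346), a pink one at (492,400), and spare pucks at (425,408), (376,395) and (457,440). The puck to deliver is the dark one in the chute at (410,318) and must not be touched. Next, close crops.

```bash
cat > h.py <<'E'
import numpy as np, cv2
from scipy.spatial.transform import Rotation as R
from bench import r, snapshot, get_calibration
def ray(c,u,v,name):
    f=192/np.tan(np.radians(c["fovy"])/2)
    x,y=u-c["cx"],v-c["cy"]
    if name=="wrist":
        q=np.hypot(x,y); t=q/f; d=np.array([x/q*np.sin(t),-y/q*np.sin(t),-np.cos(t)])
    else:
        d=np.array([x/f,-y/f,-1.]); d/=np.linalg.norm(d)
    return R.from_euler("xyz",c["orientation"],degrees=True).apply(d)
def onz(c,u,v,z,name):
    d=ray(c,u,v,name); return c["eye"]+d*(z-c["eye"][2])/d[2]
def tri(obs):  # [(cal,u,v,name)]
    A=np.zeros((3,3));b=np.zeros(3)
    for c,u,v,n in obs:
        d=ray(c,u,v,n); P=np.eye(3)-np.outer(d,d); A+=P;b+=P@c["eye"]
    p=np.linalg.solve(A,b)
    return p,[np.linalg.norm(np.cross(p-c["eye"],ray(c,u,v,n))) for c,u,v,n in obs]
def proj(c,p,name):
    q=R.from_euler("xyz",c["orientation"],degrees=True).inv().apply(np.asarray(p,float)-c["eye"])
    f=192/np.tan(np.radians(c["fovy"])/2); x,y=q[...,0],-q[...,1]; z=-q[...,2]
    k=f/z if name!="wrist" else f*np.arctan2(np.hypot(x,y),z)/np.hypot(x,y)
    return np.stack([c["cx"]+k*x,c["cy"]+k*y],-1)
E
python3 - <<'E'
import cv2,numpy as np
a=cv2.imread("pics/scene0.png")[160:250,205:325]; b=cv2.imread("pics/side0.png")[185:285,220:365]
cv2.imwrite("pics/c1.png",cv2.resize(a,None,fx=6,fy=6,interpolation=cv2.INTER_CUBIC))
cv2.imwrite("pics/c2.png",cv2.resize(b,None,fx=5,fy=5,interpolation=cv2.INTER_CUBIC))
E
```

```text
(no output)
```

View pics/c1.png

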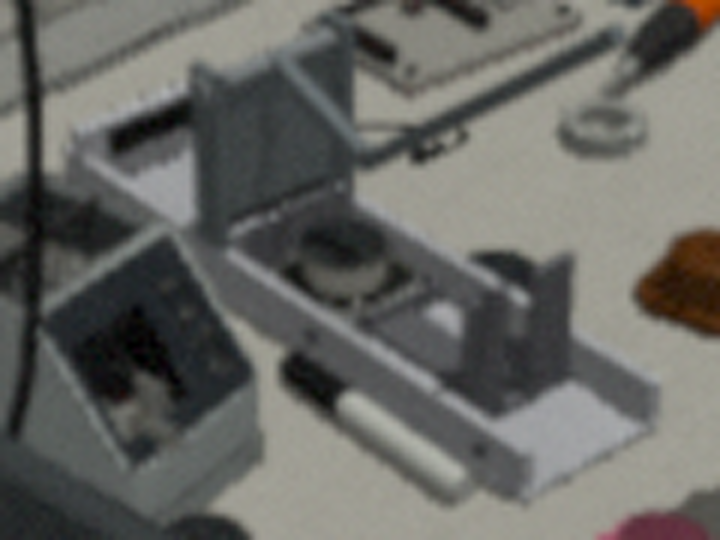

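View pics/c2.png

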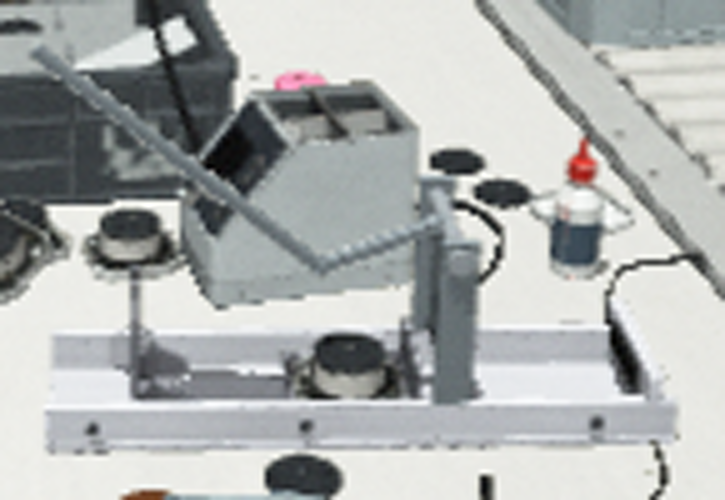

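The crops show the empty upstream end of the chute, two upright push plates (scene crop (485,340) and (550,315)), the puck in its nest, the gate shut and the lever end at (615,35). Now triangulating.

```bash
python3 - <<'E'
from h import *
np.set_printoptions(precision=1,suppress=True)
cs,cd=get_calibration("scene"),get_calibration("side")
S=lambda u,v:(cs,205+(u+.5)/6-.5,160+(v+.5)/6-.5,"scene")
D=lambda u,v:(cd,220+(u+.5)/5-.5,185+(v+.5)/5-.5,"side")
print("lever end",tri([S(617,35),D(38,50)]))
print("upR z32",tri([S(660,385),D(47,407)]), onz(*S(660,385)[:3],32,"scene"), onz(*D(47,407)[:3],32,"side"))
print("upL top outer", onz(*S(527,458)[:3],32,"scene"))
print("upL inner far side", onz(*D(52,335)[:3],32,"side"))
print("dnR", onz(*D(678,402)[:3],32,"side"))
print("dnL", onz(*S(70,152)[:3],32,"scene"))
print("gate post R near top z142",onz(*D(462,250)[:3],142,"side"),onz(*S(200,65)[:3],142,"scene"))
print("plate tops z86: R",onz(*S(553,258)[:3],86,"scene")," L",onz(*S(485,290)[:3],86,"scene"),"side",onz(*D(135,272)[:3],86,"side"))
E
```

```text
lever end (array([412.8,  58.2, 248.8]), [np.float64(0.8770748516703634), np.float64(0.8770748516703568)])
upR z32 (array([408.6,  13.1,  31.5]), [np.float64(1.8283243751851095), np.float64(1.8283243751852627)]) [405.9  14.2  32. ] [410.2  13.9  32. ]
upL top outer [415.9 106.3  32. ]
upL inner far side [418.2 101.1  32. ]
dnR [796.1 -28.7  32. ]
dnL [797.9  67.3  32. ]
gate post R near top z142 [655.2 -21.2 142. ] [671.9  77.1 142. ]
plate tops z86: R [469.1  25.7  86. ]  L [475.1  71.2  86. ] side [471.7  80.6  86. ]
```

step_arm(
  rows=[
    [[0,0,-50],0],
    [[0,0,-88],0],
    [[40,-28,-88],0],
    [[80,-56,-88],0],
    [[120,-84,-88],0],
    [[160,-112,-88],4],
    [[200,-140,-88],8],
    [[240,-168,-88],12],
    [[280,-196,-88],16],
    [[306,-214,-88],20],
    [[306,-214,-88],20],
  ],
  fingers=0,
)

```text
time: 1.25
tool_pos: [392.6, -297.2, 330.2]
tcp_rot: [-179.9, -0.0, -5.8]
ft_force: [-0.3, -0.7, 0.2]
finger_gap: 0.1
grip_force: 0.0
```

step_arm(
  rows=[
    [[-4,-45,-10],0],
    [[-8,-90,-10],0],
    [[-13,-135,-10],0],
    [[-17,-180,-10],0],
    [[-21,-225,-10],0],
    [[-26,-270,-10],0],
    [[-30,-315,-10],0],
    [[-34,-357,-10],0],
    [[-34,-357,-10],0],
    [[-34,-357,-10],0],
  ],
)

```text
time: 2.25
tool_pos: [393.7, 58.5, 340.1]
tcp_rot: [180.0, 0.0, -5.8]
ft_force: [-0.6, -0.1, 0.7]
finger_gap: 0.0
grip_force: 0.0
```

```bash
python3 - <<'E'
from h import *
import pickle
s=r.sense(); c=get_calibration("wrist"); a=snapshot("wrist")
print(s["time"],s["tool_pos"],s["tcp_rot"],c)
pickle.dump(c,open("w1.pkl","wb"));cv2.imwrite("pics/w1.png",a);cv2.imwrite("pics/w1b.png",cv2.resize(a,(800,600),interpolation=cv2.INTER_CUBIC))
E
```

```text
2.25 [393.65258347  58.47056922 340.12107726] [ 1.79963989e+02  1.58028283e-02 -5.79368478e+00] {'fovy': 65.70646984690485, 'cx': 253.65296053748887, 'cy': 187.35261863741525, 'eye': array([475.9520178 ,  49.25239819, 471.59324159]), 'orientation': array([-1.87816749e+01, -9.29050491e-02, -9.58051550e+01])}
```

View pics/w1b.png

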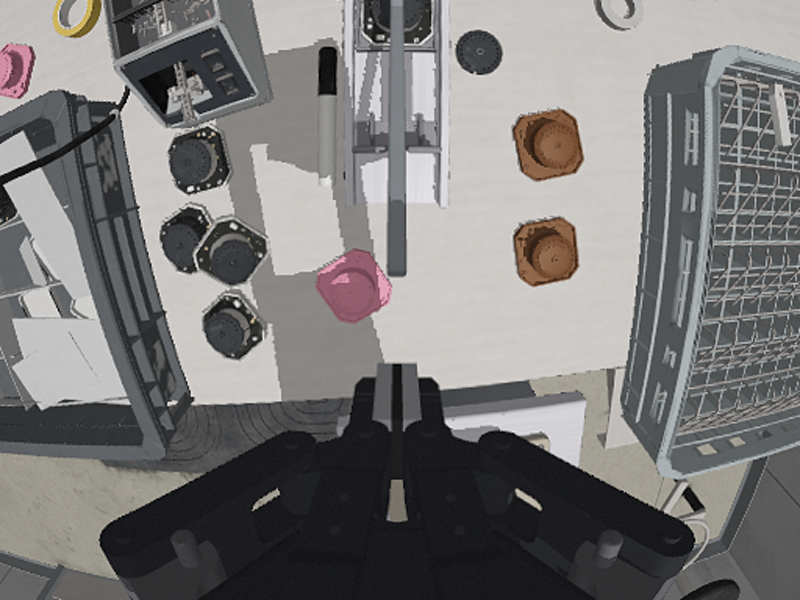

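The wrist view is clear: lever end at (397,275), chute's upstream end at row ~205 between columns 345 and 449, plates at row ~148, closed fingers at (397,370).

```bash
python3 - <<'E'
from h import *
import pickle
np.set_printoptions(precision=1,suppress=True)
c=pickle.load(open("w1.pkl","rb")); k=lambda u,v,z:onz(c,u*.64-.2,v*.64-.2,z,"wrist")
L=k(397,275,253);print("lever end",L)
a,b=k(345,203,32),k(449,207,32);print("up corners",a,b,np.linalg.norm(a-b))
a2,b2=k(353,20,32),k(448,20,32);print(a2,b2, "yaw R",np.degrees(np.arctan2(*(b2-b)[1::-1])))
for u in (357,384,409,440): print("plate top",k(u,149,86))
print("finger tips at z329",k(376,366,329),k(418,366,329))
cs=get_calibration("scene")
print("lever tri",tri([(c,397*.64-.2,275*.64-.2,"wrist"),(cs,205+617.5/6-.5,160+35.5/6-.5,"scene")]))
# chute frame
yaw=np.radians(-6.0);e=np.array([np.cos(yaw),np.sin(yaw),0]);n=np.array([-e[1],e[0],0]);o=(a+b)/2+250*e
print("origin",o)
for p in (L,k(357,149,86),k(440,149,86)): print((p-o)@e,(p-o)@n)
E
```

```text
lever end [411.3  55.3 253. ]
up corners [422.3 103.4  32. ] [408.4   5.2  32. ] 99.2387772855707
[597.   76.9  32. ] [588.5 -10.8  32. ] yaw R -5.063679837645311
plate top [472.7  81.6  86. ]
plate top [470.2  59.6  86. ]
plate top [468.1  39.3  86. ]
plate top [465.8  13.9  86. ]
finger tips at z329 [401.9  63.7 329. ] [400.4  49.3 329. ]
lever tri (array([411.2,  56.5, 248.4]), [np.float64(1.685745979083674), np.float64(1.685745979083504)])
origin [664.   28.2  32. ]
-254.1633215147839 0.5634753417384258
-195.84100213471785 33.12192710165795
-195.55556568934392 -34.853757094182725
```

step_arm(
  rows=[
    [[25,0,0],0],
    [[46,0,0],0],
    [[46,0,30],0],
    [[46,0,60],0],
    [[46,0,78],0],
    [[46,0,84],0],
    [[46,0,90],0],
    [[46,0,96],0],
    [[46,0,102],0],
    [[46,0,108],0],
    [[46,0,108],0],
  ],
)

```text
time: 3.4
tool_pos: [439.5, 53.5, 231.8]
tcp_rot: [180.0, 0.0, -6.0]
ft_force: [1.8, -0.3, 0.1]
finger_gap: -0.2
grip_force: 0.7
```

```bash
python3 - <<'E'
from h import *
for i in range(1): print(r.sense()["ft_force"])
a=snapshot("wrist")[90:290,170:340]; b=snapshot("side")[150:290,200:340]
cv2.imwrite("pics/v2.png",np.hstack([cv2.resize(a,(425,500)),cv2.resize(b,(370,500))]))
E
```

```text
[ 1.81910743 -0.30858111  0.09159396]
```

View pics/v2.png

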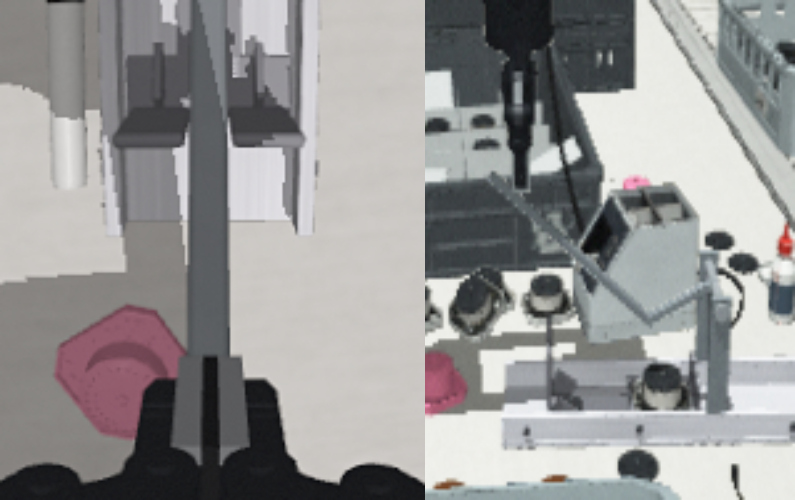

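The fingertip is centred on the lever (columns 190–228, tip centre 210), touching at its free end, and the plates are clear ahead. Pressing down.

step_arm(
  rows=[
    [[0,0,12],0],
    [[0,0,24],0],
    [[0,0,36],0],
    [[0,0,48],0],
    [[0,0,60],0],
    [[0,0,72],0],
    [[0,0,84],0],
    [[0,0,96],0],
    [[0,0,108],0],
    [[0,0,120],0],
    [[0,0,130],0],
    [[0,0,138],0],
  ],
)

```text
time: 4.7
tool_pos: [439.6, 53.5, 93.5]
tcp_rot: [-180.0, 0.0, -6.0]
ft_force: [1.6, -0.3, 2.4]
finger_gap: -0.2
grip_force: 1.1
```

step_arm(
  rows=[
    [[0,0,4],0],
    [[0,0,8],0],
    [[0,0,11],0],
    [[0,0,14],0],
    [[0,0,16],0],
    [[0,0,16],0],
  ],
)

```text
time: 5.3
tool_pos: [439.4, 53.5, 78.1]
tcp_rot: [-180.0, 0.0, -6.0]
ft_force: [0.9, -1.0, 1.5]
finger_gap: 0.1
grip_force: 1.0
```

```bash
python3 - <<'E'
from h import *
print(r.sense()["ft_force"],r.sense()["tool_pos"])
a=snapshot("wrist")[60:290,170:340]; b=snapshot("side")[150:290,220:360]
cv2.imwrite("pics/v3.png",np.hstack([cv2.resize(a,(400,540)),cv2.resize(b,(390,540))]))
E
```

```text
[ 0.86005433 -1.02363214  1.53412904] [439.39661129  53.50381511  78.1106349 ]
```

View pics/v3.png

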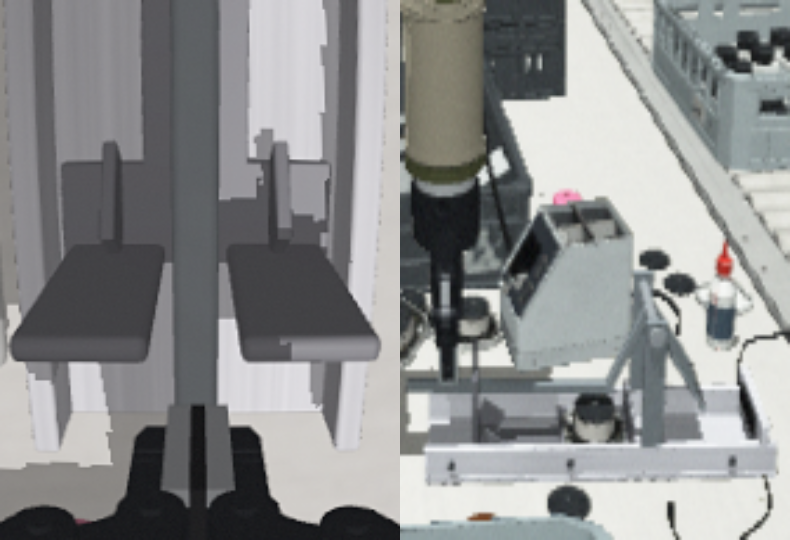

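```bash
python3 - <<'E'
from h import *
import pickle
np.set_printoptions(precision=1,suppress=True)
c=pickle.load(open("w1.pkl","rb"))
T=np.array([393.65,58.47,340.12]);Rt=R.from_euler("xyz",[180,0,-5.8],degrees=True)
for u,v in ((376,364),(418,364),(362,378),(355,388),(440,388),(397,364)):
    d=ray(c,u*.64-.2,v*.64-.2,"wrist"); dt=Rt.inv().apply(d); et=Rt.inv().apply(c["eye"]-T)
    print((u,v),[ (X,(et+dt*(X-et[0])/dt[0])) for X in (11,8,4)])
E
```

```text
(376, 364) [(11, array([11. , -5.8,  6.3])), (8, array([ 8. , -6.1, 12. ])), (4, array([ 4. , -6.5, 19.7]))]
(418, 364) [(11, array([11. ,  8.2,  6.2])), (8, array([ 8. ,  8.5, 12. ])), (4, array([ 4. ,  8.9, 19.7]))]
(362, 378) [(11, array([11. , -9.9, -3.4])), (8, array([  8. , -10.3,   2. ])), (4, array([  4. , -10.9,   9.1]))]
(355, 388) [(11, array([ 11. , -11.6,  -9.7])), (8, array([  8. , -12.1,  -4.6])), (4, array([  4. , -12.8,   2.2]))]
(440, 388) [(11, array([11. , 14.2, -9.7])), (8, array([ 8. , 14.7, -4.6])), (4, array([ 4. , 15.5,  2.2]))]
(397, 364) [(11, array([11. ,  1.2,  6.3])), (8, array([ 8. ,  1.2, 12. ])), (4, array([ 4. ,  1.2, 19.7]))]
```

Closed pads are only about 14 mm wide at the tip, against an 18 mm slot. I'll open them about 5 mm so they still rest on the lever but clearly overlap both plates.

step_arm(
  rows=[
    [[0,0,1],0],
    [[0,0,2],0],
    [[0,0,2],0],
    [[4,0,2],0],
    [[8,0,2],0],
    [[11,0,2],0],
    [[13,0,2],0],
    [[15,0,2],0],
    [[17,0,2],0],
    [[19,0,2],0],
    [[21,0,2],0],
    [[23,0,2],0],
  ],
  fingers=0.06,
)

```text
time: 6.6
tool_pos: [461.7, 51.1, 76.0]
tcp_rot: [180.0, 0.1, -6.0]
ft_force: [-6.6, 0.4, 4.8]
finger_gap: 5.2
grip_force: 3.0
```

```bash
python3 - <<'E'
from h import *
print(r.sense()["ft_force"],r.sense()["tool_pos"])
a=snapshot("wrist")[60:290,170:340]; b=snapshot("side")[150:290,220:360]
cv2.imwrite("pics/v4.png",np.hstack([cv2.resize(a,(400,540)),cv2.resize(b,(390,540))]))
E
```

```text
[-6.59314188  0.41768343  4.78918755] [461.69861031  51.12354139  76.03821416]
```

View pics/v4.png

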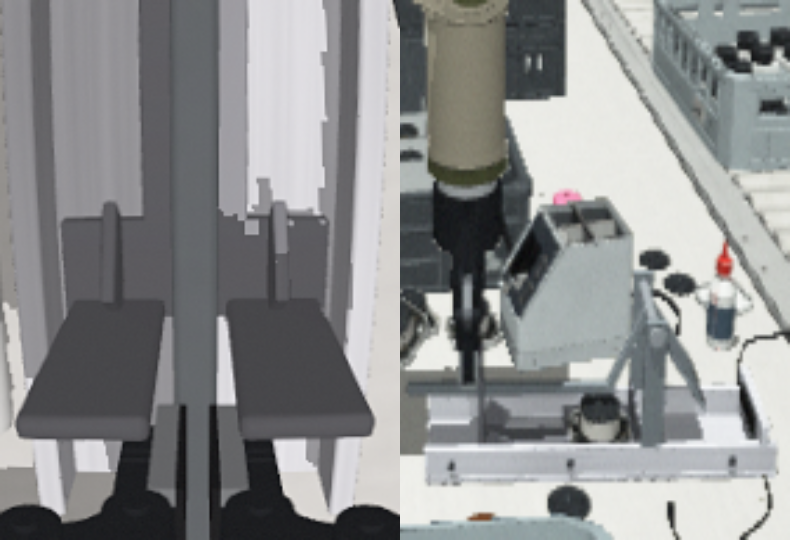

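The fingers rest on the lever, overlap both plates and push with about 6 N, but sit about 1.3 mm right of the lever centre (202 vs 195). I'll back off, shift left, and then push.

step_arm(
  rows=[
    [[-4,0,-0.5],0],
    [[-4,-0.7,-0.5],0],
    [[-4,-1.3,-0.5],0],
    [[-2,-1.3,-0.5],0],
    [[0,-1.3,-0.5],0],
    [[2,-1.3,-0.5],0],
    [[4,-1.3,-0.5],0],
    [[6,-1.3,-0.5],0],
    [[8,-1.3,-0.5],0],
    [[11,-1.3,-0.5],0],
    [[14,-1.3,-0.5],0],
    [[17,-1.3,-0.5],0],
  ],
  fingers=0.055,
)

```text
time: 7.9
tool_pos: [478.7, 50.8, 76.4]
tcp_rot: [-180.0, 0.1, -6.0]
ft_force: [-5.6, 0.2, 4.8]
finger_gap: 5.0
grip_force: 3.1
```

```bash
python3 - <<'E'
from h import *
print(r.sense()["ft_force"],r.sense()["tool_pos"])
a=snapshot("wrist")[60:290,170:340]; b=snapshot("side")[150:290,220:360]
cv2.imwrite("pics/v5.png",np.hstack([cv2.resize(a,(400,540)),cv2.resize(b,(390,540))]))
E
```

```text
[-5.57095049  0.18578     4.75580653] [478.69963393  50.82761311  76.37712652]
```

View pics/v5.png

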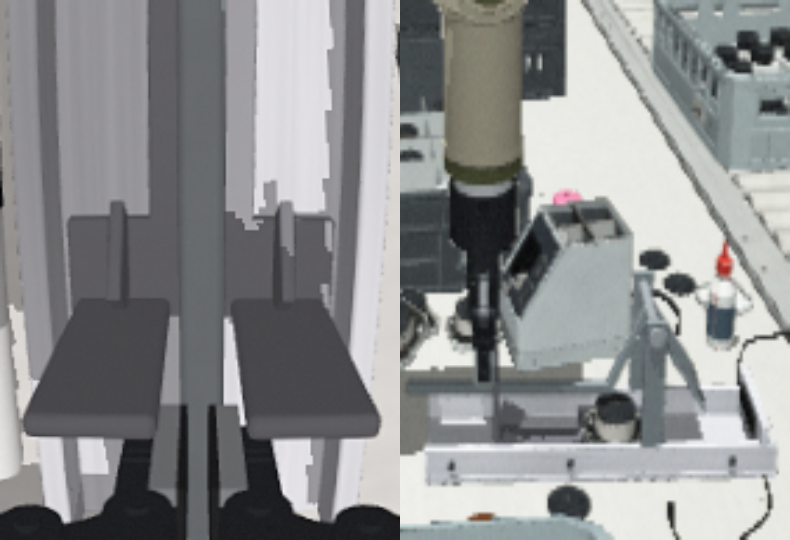

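The carrier moves with the pads centred on the lever and the gate open (plate swung downstream in the side view). Continuing.

step_arm(
  rows=[
    [[4,0,0],0],
    [[8,0,0],0],
    [[12,0,0],0],
    [[16,0,0],0],
    [[20,0,0],0],
    [[24,0,0],0],
    [[28,0,0],0],
    [[32,0,0],0],
    [[36,0,0],0],
    [[40,0,0],0],
    [[44,0,0],0],
    [[48,0,0],0],
  ],
)

```text
time: 9.2
tool_pos: [526.5, 45.8, 76.4]
tcp_rot: [-180.0, 0.1, -6.0]
ft_force: [-5.3, 1.1, 4.4]
finger_gap: 4.6
grip_force: 3.2
```

step_arm(
  rows=[
    [[4,0,0],0],
    [[8,0,0],0],
    [[12,0,0],0],
    [[16,0,0],0],
    [[20,0,0],0],
    [[24,0,0],0],
    [[28,0,0],0],
    [[32,0,0],0],
    [[36,0,0],0],
    [[40,0,0],0],
    [[44,0,0],0],
    [[48,0,0],0],
  ],
)

```text
time: 10.4
tool_pos: [574.3, 40.8, 76.4]
tcp_rot: [-180.0, 0.1, -6.0]
ft_force: [-5.1, 0.2, 4.0]
finger_gap: 5.1
grip_force: 3.5
```

```bash
python3 - <<'E'
from h import *
print(r.sense()["ft_force"],r.sense()["tool_pos"])
a=snapshot("wrist")[60:290,170:340]; b=snapshot("side")[170:290,240:360]
cv2.imwrite("pics/v6.png",np.hstack([cv2.resize(a,(400,540)),cv2.resize(b,(390,540))]))
E
```

```text
[-5.13226331  0.20788575  4.02622783] [574.26411017  40.76209716  76.40689892]
```

View pics/v6.png

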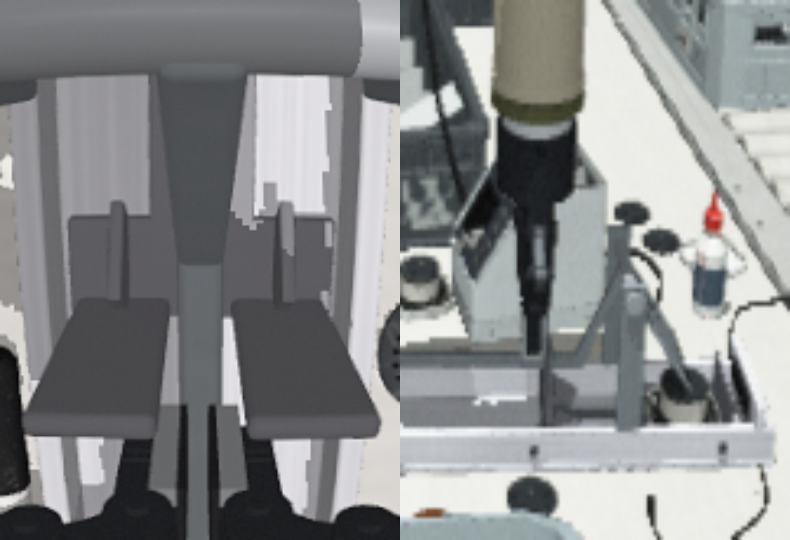

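The front board is past the gate, the puck is under the raised plate, and the end stop is about 20 mm ahead. Creeping on.

step_arm(
  rows=[
    [[3,0,0],0],
    [[6,0,0],0],
    [[8,0,0],0],
    [[10,0,0],0],
    [[12,0,0],0],
    [[13,0,0],0],
    [[14,0,0],0],
    [[15,0,0],0],
  ],
)

```text
time: 11.3
tool_pos: [589.2, 39.2, 76.5]
tcp_rot: [180.0, 0.1, -6.0]
ft_force: [-5.6, 0.8, 4.8]
finger_gap: 4.5
grip_force: 3.4
```

step_arm(
  rows=[
    [[1,0,0],0],
    [[2,0,0],0],
    [[3,0,0],0],
  ],
)

```text
time: 11.6
tool_pos: [591.8, 38.9, 76.4]
tcp_rot: [180.0, 0.1, -6.0]
ft_force: [-10.0, 1.6, 7.4]
finger_gap: 4.9
grip_force: 5.8
```

step_arm(
  rows=[
    [[0.5,0,0],0],
    [[1,0,0],0],
    [[1,0,0],0],
  ],
)

```text
time: 11.9
tool_pos: [591.9, 38.9, 76.2]
tcp_rot: [180.0, 0.3, -6.0]
ft_force: [-11.9, 1.4, 8.2]
finger_gap: 4.9
grip_force: 6.9
```

```bash
python3 - <<'E'
from h import *
print(r.sense()["ft_force"],r.sense()["tool_pos"])
a=snapshot("scene")[165:240,210:300]; b=snapshot("side")[210:290,260:360]
cv2.imwrite("pics/v7.png",np.hstack([cv2.resize(a,(400,333),interpolation=2),cv2.resize(b,(400,333),interpolation=2)]))
E
```

```text
[-11.90931738   1.37870776   8.23024019] [591.85334553  38.89834961  76.24716915]
```

View pics/v7.png

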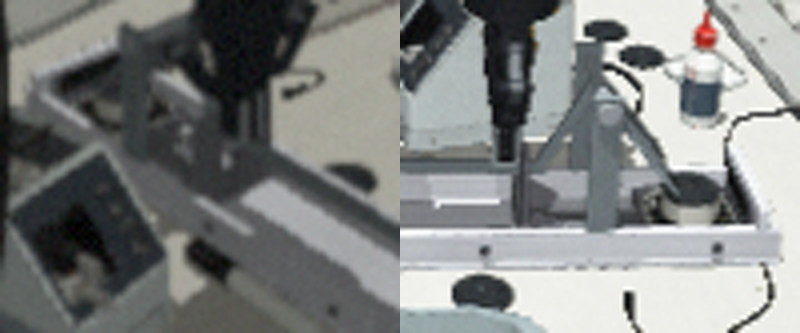

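step_arm(
  rows=[
    [[1,0,0],0],
    [[2,0,0],0],
    [[2,0,0],0],
  ],
)

```text
time: 12.3
tool_pos: [595.1, 38.5, 76.5]
tcp_rot: [180.0, 0.1, -6.0]
ft_force: [-4.6, 0.6, 3.9]
finger_gap: 4.8
grip_force: 4.9
```

step_arm(
  rows=[
    [[1,0,0],0],
    [[2,0,0],0],
    [[2,0,0],0],
  ],
)

```text
time: 12.6
tool_pos: [595.3, 38.4, 76.4]
tcp_rot: [180.0, 0.3, -6.0]
ft_force: [-17.2, 0.8, 13.3]
finger_gap: 4.5
grip_force: 11.0
```

step_arm(
  rows=[
    [[1,0,0],0],
    [[2,0,0],0],
    [[2,0,0],0],
  ],
)

```text
time: 12.9
tool_pos: [595.4, 38.4, 76.3]
tcp_rot: [180.0, 0.6, -6.0]
ft_force: [-27.8, 1.8, 21.0]
finger_gap: 4.5
grip_force: 16.6
```

```bash
python3 - <<'E'
from h import *
np.set_printoptions(precision=1,suppress=True)
print(r.sense()["ft_force"],r.sense()["tool_pos"])
a=snapshot("wrist")[0:290,150:360]; b=snapshot("side")[215:285,290:360]
cv2.imwrite("pics/v8.png",np.hstack([cv2.resize(a,(400,552)),cv2.resize(b,(400,552),interpolation=2)]))
E
```

```text
[-27.8   1.8  21. ] [595.4  38.4  76.3]
```

View pics/v8.png

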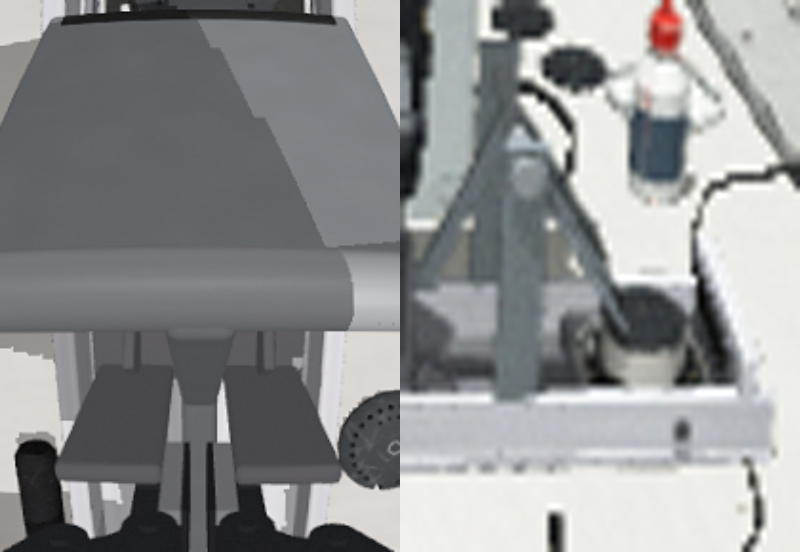

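The side view shows the carrier's front board against the end stop, and the force climbs to 28 N without any more travel, so it is home. I'll back off the plates with the lever still held, then lift.

step_arm(
  rows=[
    [[-2,0,0],0],
    [[-4,0,0],0],
    [[-6,0,0],0],
    [[-9,0,0],0],
    [[-12,0,0],0],
    [[-12,0,0],0],
  ],
)

```text
time: 13.6
tool_pos: [591.8, 38.8, 80.0]
tcp_rot: [-180.0, -0.5, -6.0]
ft_force: [3.8, -0.8, 9.4]
finger_gap: 4.8
grip_force: 4.8
```

step_arm(
  rows=[
    [[0,0,-5],0],
    [[0,0,-11],0],
    [[0,0,-17],0],
    [[0,0,-23],0],
    [[0,0,-29],0],
    [[0,0,-35],0],
    [[0,0,-41],0],
    [[0,0,-47],0],
    [[0,0,-53],0],
    [[0,0,-59],0],
    [[0,0,-66],0],
    [[0,0,-75],0],
  ],
)

```text
time: 14.8
tool_pos: [587.5, 39.3, 151.9]
tcp_rot: [180.0, 0.1, -6.0]
ft_force: [0.9, -0.2, 0.5]
finger_gap: 5.0
grip_force: 0.0
```

step_arm(
  rows=[
    [[0,0,-15],0],
    [[0,0,-35],0],
    [[0,0,-60],0],
    [[0,0,-90],0],
    [[0,0,-120],0],
    [[0,0,-150],0],
    [[0,0,-180],0],
    [[0,0,-210],0],
    [[0,0,-210],0],
  ],
)

```text
time: 15.7
tool_pos: [589.4, 39.2, 369.0]
tcp_rot: [-180.0, -0.5, -6.0]
ft_force: [-0.0, 0.7, 0.8]
finger_gap: 4.3
grip_force: 0.0
```

```bash
python3 - <<'E'
from h import *
np.set_printoptions(precision=1,suppress=True)
print(r.sense()["ft_force"],r.sense()["tool_pos"],r.sense()["time"])
a0=cv2.imread("pics/side0.png"); b=snapshot("side"); cv2.imwrite("pics/side9.png",b)
cd=get_calibration("side")
yaw=np.radians(-6);e=np.array([np.cos(yaw),np.sin(yaw),0]);n=np.array([-e[1],e[0],0]);o=np.array([661.5,32,0])
P=lambda x,y,z:o+x*e+y*n+[0,0,z]
# gate+lever patch unchanged vs start (lever end and lever mid)
for x,z in ((-245,249),(-200,211),(-150,169)):
    u,v=proj(cd,P(x,0,z),"side").astype(int); print("lever px diff",np.abs(a0[v-3:v+4,u-3:u+4].astype(int)-b[v-3:v+4,u-3:u+4]).mean(), (u,v))
# plate row-profile: darkest column just above right wall behind, old and new
for im,nm in ((a0,"start"),(b,"now")):
    v=int(proj(cd,P(-100,0,60),"side")[1]); g=cv2.cvtColor(im,cv2.COLOR_BGR2GRAY)
    print(nm,v,g[v,235:350:1].tolist())
for X in (-193,-60): print("plate expected col",X,proj(cd,P(X,-20,60),"side"))
E
```

```text
[-0.   0.7  0.8] [589.4  39.2 369. ] 15.7
lever px diff 10.564625850340136 (np.int64(228), np.int64(194))
lever px diff 9.319727891156463 (np.int64(244), np.int64(206))
lever px diff 4.136054421768708 (np.int64(260), np.int64(219))
start 250 [236, 237, 235, 236, 237, 237, 235, 235, 236, 232, 192, 129, 108, 166, 218, 235, 235, 234, 234, 235, 236, 234, 234, 234, 233, 234, 235, 232, 232, 232, 233, 233, 234, 240, 241, 241, 241, 239, 230, 230, 231, 232, 232, 232, 232, 231, 232, 233, 233, 235, 232, 234, 234, 237, 243, 244, 243, 244, 242, 235, 233, 232, 233, 233, 217, 127, 176, 153, 109, 102, 72, 58, 88, 107, 112, 110, 108, 110, 109, 122, 184, 233, 235, 240, 246, 245, 245, 246, 245, 245, 245, 245, 246, 245, 245, 246, 245, 244, 243, 243, 241, 242, 241, 241, 240, 242, 227, 61, 54, 148, 239, 238, 241, 231, 231]
now 250 [123, 123, 123, 127, 124, 124, 123, 123, 120, 119, 110, 107, 109, 109, 116, 124, 121, 120, 122, 121, 124, 122, 121, 121, 124, 123, 123, 122, 123, 119, 120, 143, 187, 166, 167, 167, 167, 167, 159, 161, 158, 163, 161, 163, 163, 164, 162, 161, 161, 165, 164, 162, 149, 80, 74, 70, 98, 118, 156, 130, 125, 124, 124, 125, 123, 115, 113, 91, 98, 91, 63, 51, 94, 114, 115, 112, 113, 111, 110, 125, 187, 237, 237, 241, 247, 247, 247, 247, 247, 247, 246, 246, 246, 246, 246, 246, 245, 246, 245, 245, 244, 244, 243, 244, 243, 241, 189, 47, 91, 165, 240, 241, 244, 235, 235]
plate expected col -193 [246.9 253.8]
plate expected col -60 [289.7 253.4]
```

```bash
python3 - <<'E'
from h import *
np.set_printoptions(precision=2,suppress=True)
a0=cv2.imread("pics/side0.png"); b=snapshot("side")
old=cv2.resize(cv2.imread("pics/v8.png")[:,400:],(70,70),interpolation=cv2.INTER_AREA)  # pushed-home side crop at (290,215)
def shift(t,im,u0,v0,u,v,w,h,m=6):
    T=t[v-v0:v-v0+h,u-u0:u-u0+w]; S=im[v-m:v+h+m,u-m:u+w+m]
    k=8;R_=cv2.matchTemplate(cv2.resize(S,None,fx=k,fy=k,interpolation=2),cv2.resize(T,None,fx=k,fy=k,interpolation=2),cv2.TM_CCOEFF_NORMED)
    _,q,_,p=cv2.minMaxLoc(R_); return np.round(q,2),(p[0]/k-m,p[1]/k-m)
print("puck since pushed home",shift(old,b,290,215,328,251,14,13))
print("board/stop",shift(old,b,290,215,340,245,12,20), "bolt/ref",shift(old,b,290,215,335,264,10,8))
print("lever end vs start",shift(a0,b,0,0,224,190,18,14)," lever mid",shift(a0,b,0,0,250,210,20,16)," crank",shift(a0,b,0,0,285,228,18,12))
for x in ("cap",): print(x,shift(a0,b,0,0,272,275,18,9),"spare puck",shift(a0,b,0,0,237,226,19,14))
E
```

```text
puck since pushed home (np.float64(0.98), (-0.125, 0.0))
board/stop (np.float64(1.0), (0.0, 0.0)) bolt/ref (np.float64(0.97), (0.0, 0.125))
lever end vs start (np.float64(0.98), (0.0, 0.0))  lever mid (np.float64(1.0), (0.0, 0.0))  crank (np.float64(0.87), (-0.125, 0.0))
cap (np.float64(1.0), (0.0, 0.0)) spare puck (np.float64(0.99), (0.0, 0.0))
```

The carrier hasn't moved since it was pushed home, the lever and gate are back at their shut position, and the spare cap and spare puck are where they started. Handing in.

```bash
python3 -c "
from bench import r
print(r.hand_in())"
```

```text
the job is handed in; nothing more can be done
None
```

The job is handed in at about 16 s: side-camera checks show the carrier home against the end stop, the gate shut behind it, and the spare cap and spare puck unmoved (pen and ring not checked), but I viewed 12 pictures, over your limit of 10.

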